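# Unlock and open the seed drawer

### The job

The drawer of the small wooden seed cabinet is held shut by a steel turn-button, and a sliding bolt keeps the turn-button from swinging. Slide the bolt all the way back to its stop, swing the turn-button's long arm up until it is level, then pull the drawer gently out to its stop, and let go. Do not force the turn-button while the bolt is still in its way, and leave the things standing around the cabinet where they are.

Things in the scene. Friction and masses are not known exactly. Their poses are not given: they have to be found in the camera images.
- seed_cabinet: Light-wood seed cabinet, fixed, 250 wide (y) x 170 deep (x) x 276 mm high. Origin: on the worktop below the middle of its front face. Its x points into the cabinet, away from the robot, y left, z up; all axes below are its own. Front face: plane x = 0; drawer at z = 20 to 88 mm, above it a rail (z to 166 mm) with bolt and turn-button, then an open cubby and an overhanging roof.
- roof_edge (a point): Middle of the lower front edge of the roof board (270 mm wide, 14 thick), at x = -65, z = 262 mm. It overhangs all the studs and the pull, so a gripper pointing straight down strikes it: come from the robot's side and above, tool tilted about 40 degrees from vertical. A jar and a tin stand on the roof, at least 50 mm behind the front face.
- bolt (a joint): First catch: how far the bolt has slid right (-y), m. 0: its nose lies just above the turn-button's short ear, so that the turn-button cannot swing; 0.05: fully back, at its stop, clear of it. The turn-button is free only from about 0.025 on. Moves with about 1.5 N friction, stays where it is left. Starts at 0 to 0.006.
- bolt_stud (a point): Grip point on the bolt's stud: round steel, 12 mm diameter, axis along x, from x = -14 to -58 mm, with a 16 mm head over the last 5 mm. The point is on the axis at x = -38, z = 137 mm; y = 0 at bolt = 0, y = -50 mm at bolt = 0.05. The bolt is a flat steel bar 74 x 14 mm in a channel, front at x = -17 mm.
- turn_button (a joint): Second latch: angle of the turn-button, rad. 0: its long arm hangs straight down across the drawer's top edge and holds it shut; the arm swings right (-y) and up; 1.571: arm level, at its stop. The drawer can pass from about 1.2 on. Friction (about 1.5 N at the stud) holds it at any angle. Pivot axis along x at y = +80, z = 120 mm.
- button_stud (a point): Grip point on the turn-button's stud: round steel, 12 mm diameter, axis along x, x = -10 to -58 mm, 16 mm head over the last 5 mm, 55 mm from the pivot. The point is on the axis at x = -38 mm: y = +80, z = 65 mm at angle 0; y = +25, z = 120 mm when level. The arm is 16 mm wide, 66 mm long from the pivot, front at x = -10 mm; at angle 0 a 40 mm ear points right from the pivot, under the bolt.
- drawer (a joint): How far the drawer is pulled out (towards -x, the robot), m: 0 shut, 0.075 at its stop. About 2 N friction; stays where it is left.
- drawer_pull (a point): Grip point on the drawer's steel tab pull: upright plate 12 mm thick (in y), 40 high (z = 34 to 74 mm), sticking out 55 mm from the drawer front. The point is in its middle plane (y = -20 mm), 35 mm in front of the drawer front, z = 54 mm; it moves with the drawer.
- tumbler: Bystander: clear drinking glass, 81 mm wide, 92 mm high, on the worktop to the right of the cabinet. Origin at the centre of its underside.
- mister: Bystander: spray bottle, 52 x 117 x 269 mm high, to the left of the cabinet. Origin at the centre of its underside.
- marker: Bystander: marker pen 135 mm long (along its own y), 16 mm high, lying about 160 mm in front of the cabinet on the left. Origin under its middle.
- teaspoon: Bystander: teaspoon 135 mm long (along its own x), 10 mm high, lying about 215 mm in front of the cabinet on the right. Origin under its middle.

How it is judged (in metres and radians):
On the way, in this order (a step that is already met when the one before it is completed fails the run):
1. the bolt is slid back, clear of the turn-button (value of joint bolt above 0.042 m and value of joint turn_button below 0.4 rad), for 0.2 s.
2. the turn-button is swung up level (value of joint turn_button above 1.35 rad), for 0.2 s.
3. the drawer is pulled out to its stop (value of joint drawer above 0.068 m), for 0.2 s.
At the end, for the whole second after the job is handed in: The bolt is back (at least 0.042 of 0.050 m), the turn-button is up (at least 1.35 of 1.571 rad), the drawer is out (at least 0.068 of 0.075 m), all three at rest and released (value of joint bolt above 0.042 m and value of joint turn_button above 1.35 rad and value of joint drawer above 0.068 m and velocity of joint bolt between -0.02 and 0.02 m/s and velocity of joint turn_button between -0.02 and 0.02 rad/s and velocity of joint drawer between -0.02 and 0.02 m/s); the robot touches nothing.
It fails at once if the drawer is yanked (faster than 0.5 m/s) (velocity of joint drawer above 0.5 m/s).
It fails at once if the turn-button is forced against the bolt (more than 40 N between them) (contact force between turn_button and bolt above 40 N).
It fails at once if a thing standing around the cabinet is moved by more than 30 mm (distance of any of tumbler, mister, marker, teaspoon from where it was at the start of the episode above 0.03 m).
It fails at once if the glass or the spray bottle is tipped (angle between any of tumbler, mister's own z axis and vertical above 0.35 rad).
It also fails if it takes over 48 s, if anything falls off the work surface, if the arm or the gripper's body presses on something with over 40 N, if the wrist force passes 120 N, or if a joint passes its speed limit or range.

### The arm

A 7-joint arm with a two-finger parallel gripper is mounted at the origin on a cart in front of the work surface, level with it; the furniture and walls round the work are solid. World frame = base frame: x ahead of the robot, y to its left, z up, the work surface at z = 0. Lengths are in m, angles in degrees, forces in N, time in s.
With the tool pointing down it reaches from about 0.4 to 0.85 m from the base axis. Payload 4.5 kg.
Tool frame: the origin (TCP) lies between the finger pads; the fingertips stand 11 mm ahead of it and the grasp point (between the pads) lies 8 mm behind it; z points along the fingers, y is the line along which they close (so a half turn about z gives the same grasp; the last joint's range is limited). The gripper opens to 85 mm and grips with 20 to 120 N. Pads are 22 mm wide; open, the fingers measure 114 mm over their backs; the gripper's body (76 mm by 85 mm) begins 54 mm behind the grasp point. The pads swing forward as they close: fully open they stand 13 mm farther back than shut.
Start: joints at [-74.038, 39.483, -11.15, 89.685, 9.013, 51.709, -12.324], TCP at [0.151, 0.606, 0.213] pointing down, gripper open.
Joint ranges: [-172.22, 172.22], [-26.19, 119.32], [-84.43, 86.54], [7.71, 146.69], [-57.33, 237.33], [2.42, 119.75], [-152.13, 152.13]. Speed limits (degrees/s): [147.25, 147.25, 180, 180, 180, 180, 180].

### API

Orientations are given as [roll, pitch, yaw] about the fixed x, y, z axes, in that order (R = Rz(yaw) Ry(pitch) Rx(roll)).
In Python, from cell import bot gives the robot as it stands.
- The arm moves only by the shell command python3 -m crank 'ROWS' [OPENING]. ROWS is JSON, a list of rows, each an object of numbers: "x", "y", "z": the shift along the world's x, y, z in mm; "rx", "ry", "rz": the turn, a rotation vector about the world's x, y, z in rad. A call has exactly 8 rows; each row is the pose to reach, as a shift and turn from the pose commanded when the call began; what a row does not reach only later rows make up. A row lasts 1/10 s, in which the tool goes at most 50 mm and 8.59 degrees, less where a joint would pass 70% of its speed; a pose out of reach is approached as far as the arm can. A call with a gripper value outside its range is refused whole. OPENING is the opening in per cent of the stroke, from 0 (shut) to 100 (fully open), set as the call begins (- or left out, the last holds). The fingers move at their own pace and stop on an object; the grip force is fixed at half the most. Time passes only in rows, so rows that repeat a pose let the fingers close, or fill a call up. It gives the time, the measured TCP pose, the force, the opening and the grip force at its end, in the units of the state.
- bot.get_obs(): the state, without advancing time (a new reading comes with each control period).
- bot.get_image(name): name is "scene" or "top" or "wrist"; returns a dict with "frame" (400x640x3 uint8, red, green, blue), "depth" (400x640 float32, m along the optical axis (not along the pixel's ray), 0 where there is no reading), "K" (3x3 intrinsics, pixels), "k1" (the pictures are not rectified: a ray, as slopes to the right and down, at radius r is drawn at 1 + k1 r^2 times it, then the intrinsics apply), "eye" and "rotation" of the camera in the world; the wrist camera has in their place "mount" (4x4, takes a point from camera to tool coordinates, whose origin is the TCP and whose axes are the flange's). Camera axes: x right, y up, looking along -z (the intrinsics and any distortion apply to the point x, -y, -z); pixel columns grow to the right and rows downward; lengths in m; the calibration is good to about 2 mm. A picture is of the moment at which its call begins: read the wrist's pose just before it.
- bot.hand_in(): hands the job in; it is judged then, once.
The state is a dict: "time_s": time; "qpos": joint angles; "qvel": joint speeds; "tau": joint torques, N m; "tool_pos": TCP position; "eef_rot": TCP orientation; "wrist_force": force on the tool from outside, world axes, zero at the start; "ft_torque": the same for the moment, N m; "gripper_width": finger opening in m; "finger_force": force on a finger pad.
Only numpy, scipy, OpenCV 4.12 (cv2) and the standard library are available. Lean on these libraries where they do the work, as an engineer would, in place of code of your own. Each camera call takes 0.05 s, during which the arm holds its last target. There are 200 camera calls.

## Working session

There is one attempt and no reset: what is moved stays moved. The work goes in short steps, Python scripts to look and compute and a shell command to move; the robot and the scene stay as the last step left them, time stands still between calls to the robot, and variables do not carry over. Pictures are saved under pics/ and viewed, at most 10 in all, crops included, and the job is handed in when it is done.

```bash
ls; mkdir -p pics; cat > h.py <<'E'
import numpy as np, cv2
from cell import bot
from scipy.spatial.transform import Rotation as R
def cloud(im):
    d=im["depth"];K=im["K"];h,w=d.shape
    u,v=np.meshgrid(np.arange(w),np.arange(h))
    a=(u-K[0,2])/K[0,0];b=(v-K[1,2])/K[1,1]
    x,y=a.copy(),b.copy()
    for _ in range(8):
        s=1+im["k1"]*(x*x+y*y);x,y=a/s,b/s
    P=np.stack([x*d,-y*d,-d],-1)
    P=P@np.array(im["rotation"]).T+np.array(im["eye"])
    P[d<=0]=np.nan
    return P
E
python3 - <<'E'
from h import *
for n in("scene","top"):
    im=bot.get_image(n);cv2.imwrite(f"pics/{n}0.png",im["frame"][...,::-1]);np.savez(f"{n}0.npz",P=cloud(im),f=im["frame"])
    print(n,im["eye"],im["rotation"],im["K"],im["k1"],np.mean(im["depth"]>0))
print(bot.get_obs())
E
```

```text
picsTraceback (most recent call last):
  File "<stdin>", line 3, in <module>
  File "h.py", line 12, in cloud
    P=P@np.array(im["rotation"]).T+np.array(im["eye"])
      ~~~~~~~~~~~~~~~~~~~~~~~~~~~~^~~~~~~~~~~~~~~~~~~~
ValueError: operands could not be broadcast together with shapes (400,640) (3,)
```

```bash
sed -i 's/np.array(im\["rotation"\]).T/rot(im["rotation"]).T/' h.py; cat >> h.py <<'E'
def rot(r):
    r=np.array(r)
    return R.from_euler("xyz",r,degrees=True).as_matrix() if r.shape==(3,) else r
E
python3 - <<'E'
from h import *
for n in("scene","top"):
    im=bot.get_image(n);cv2.imwrite(f"pics/{n}0.png",im["frame"][...,::-1]);P=cloud(im);np.savez(f"{n}0.npz",P=P,f=im["frame"])
    print(n,im["eye"],im["rotation"],im["K"],im["k1"],np.mean(im["depth"]>0))
    print(np.nanpercentile(P[...,2],[1,10,30,50,90,99]))
print(bot.get_obs())
E
```

```text
scene [-0.32188717  0.04953426  0.73076406] [ 57.8953893   -1.21136257 -86.45255051] [[386.79176065   0.         315.60841614]
 [  0.         386.79176065 200.23561479]
 [  0.           0.           1.        ]] -0.07946001442743779 0.99603515625
[-0.87102663 -0.2162204  -0.00095025  0.19758993  0.61612447  0.69033165]
top [0.02211749 0.04560832 0.97977567] [ 35.65702211   0.36484837 -85.58344444] [[443.05346866   0.         317.39292148]
 [  0.         443.05346866 197.34201022]
 [  0.           0.           1.        ]] -0.08653944090076719 0.9959453125
[-8.60307673e-01 -8.18748700e-02 -6.69804126e-04  3.96252553e-02
  4.24524054e-01  7.21848911e-01]
{'time_s': 0.15, 'qpos': array([-74.03737261,  39.52238802, -11.14694951,  89.73061797,
         9.01237322,  51.70914158, -12.32417881]), 'qvel': array([ 0.03444693, -0.14035214,  0.00965454, -0.20516127,  0.03352654,
       -0.00634796,  0.09057592]), 'tau': array([-2.68599746e-03, -5.39932895e+01, -1.26874074e+00, -1.58716822e+01,
        9.26964451e-03,  6.49860915e-03,  1.67683339e-05]), 'tool_pos': array([0.15137464, 0.6058603 , 0.21216887]), 'eef_rot': array([-1.79919801e+02,  4.79168585e-03,  1.65978674e+02]), 'wrist_force': array([ 0.13981605, -0.82472906, -0.27241419]), 'ft_torque': array([-0.00083093,  0.0260533 , -0.0606529 ]), 'finger_force': 0.0, 'gripper_width': 0.08546168900481729}
```

View pics/scene0.png

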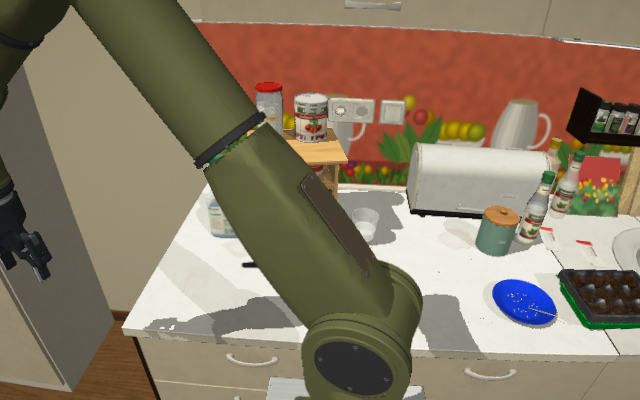

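View pics/top0.png

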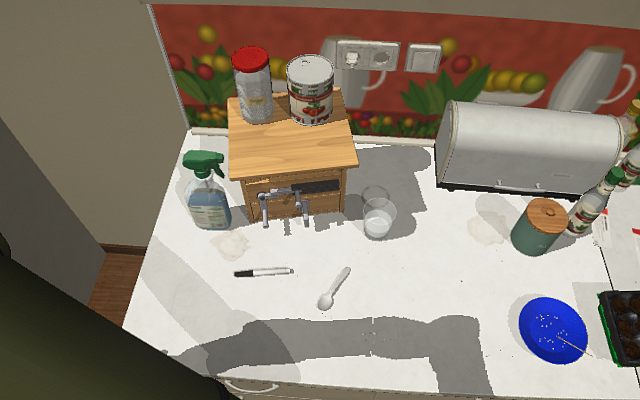

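The top view shows the cabinet with its roof's front edge from (230,180) to (357,163). The two studs are near (265,205) and (300,200). The mister is at (208,190), the tumbler at (378,218), the marker at (263,271) and the spoon at (333,288). The arm hides the cabinet in the scene view.

```bash
python3 - <<'E'
from h import *
D=np.load("top0.npz");P=D["P"];f=D["f"]
u,v=np.meshgrid(np.arange(640),np.arange(400))
z=P[...,2]
m=(abs(z-.276)<.006)&(u>215)&(u<370)&(v>80)&(v<190)
Q=P[m][:,:2].astype(np.float32)
print("roof",m.sum(),np.median(z[m]),cv2.minAreaRect(Q),cv2.boxPoints(cv2.minAreaRect(Q)))
# table height & scan of columns
t=(abs(z)<.02)&(v>240)&(v<330)&(u>250)&(u<450);print("table",np.median(z[t]))
for (uu,vv) in [(230,181),(357,165),(265,195),(265,215),(300,195),(307,215),(283,190),(322,185),(263,271),(333,288),(378,218),(208,200),(290,205)]:
    print(uu,vv,np.round(P[vv,uu],3),f[vv,uu])
c=np.ascontiguousarray(f[80:260,160:420,::-1]);cv2.imwrite("pics/c1.png",cv2.resize(c,None,fx=3,fy=3,interpolation=cv2.INTER_CUBIC))
E
```

```text
roof 7575 0.2751813600217037 ((0.7064156532287598, 0.17863988876342773), (0.24735336005687714, 0.29401442408561707), 12.170639038085938) [[0.5545261  0.296269  ]
 [0.61651134 0.0088628 ]
 [0.8583052  0.06101078]
 [0.79631996 0.34841698]]
table -0.0007273903805945503
230 181 [ 0.761  0.355 -0.   ] [204 197 184]
357 165 [0.618 0.013 0.27 ] [122  88  52]
265 195 [0.631 0.224 0.125] [210 207 212]
265 215 [0.61  0.226 0.07 ] [171 168 174]
300 195 [0.655 0.143 0.1  ] [118  84  50]
307 215 [0.617 0.123 0.071] [163 160 164]
283 190 [0.635 0.179 0.144] [108 106 106]
322 185 [0.653 0.089 0.148] [49 43 42]
263 271 [0.486 0.219 0.013] [233 232 223]
333 288 [0.456 0.048 0.011] [205 203 195]
378 218 [ 0.639 -0.054  0.043] [208 209 209]
208 200 [0.599 0.354 0.135] [112 125 128]
290 205 [0.652 0.17  0.058] [122  92  60]
```

View pics/c1.png

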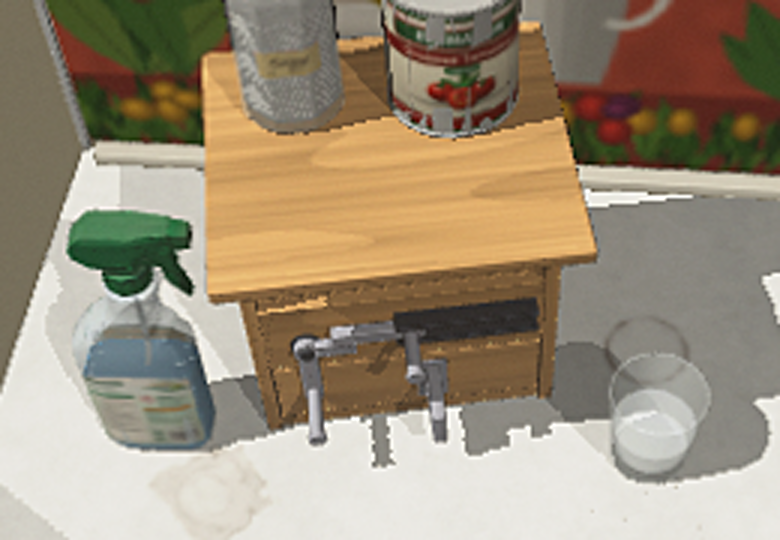

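```bash
python3 - <<'E'
from h import *
D=np.load("top0.npz");P=D["P"];f=D["f"].astype(int)
u,v=np.meshgrid(np.arange(640),np.arange(400))
z=P[...,2]
# front-face fit: brown pixels, below roof
br=(f[...,0]-f[...,2]>30)&(u>238)&(u<350)&(v>172)&(v<225)&(z>.02)&(z<.17)
X=P[br]
best=None;rng=np.random.default_rng(0)
A=np.c_[X[:,1],np.ones(len(X))]
for _ in range(300):
    i=rng.choice(len(X),2,0)
    try:c=np.linalg.solve(A[i],X[i,0])
    except Exception:continue
    n=(abs(A@c-X[:,0])<.004).sum()
    if best is None or n>best[0]:best=(n,c)
k=abs(A@best[1]-X[:,0])<.005
c=np.linalg.lstsq(A[k],X[k,0],rcond=None)[0];yaw=-np.arctan(c[0])
print("front",k.sum(),len(X),c,np.degrees(yaw))
ey=np.array([-np.sin(yaw),np.cos(yaw)]);ex=np.array([np.cos(yaw),np.sin(yaw)])
face=X[k];s=face[:,:2]@ey;print("face y range",np.percentile(s,[.2,1,50,99,99.8]),"x",np.median(face[:,:2]@ex))
m=(abs(z-.276)<.005)&(u>215)&(u<370)&(v>130)&(v<190)
q=P[m][:,:2];s2=q@ey;x2=q@ex
print("roof y",np.percentile(s2,[.3,1,99,99.7]),"x min",np.percentile(x2,[.3,1]))
cy0=(np.percentile(s,.5)+np.percentile(s,99.5))/2;cyr=(np.percentile(s2,.5)+np.percentile(s2,99.5))/2
x0=np.median(face[:,:2]@ex)
print(cy0,cyr)
# steel points in cabinet frame
for cy in (cyr,):
    o=x0*ex+cy*ey;print("origin",o)
    L=np.stack([P[...,:2]@ex-x0,P[...,:2]@ey-cy,z],-1)*1000
    st=(abs(f[...,0]-f[...,2])<25)&(L[...,0]<-22)&(L[...,0]>-70)&(abs(L[...,1])<115)&(z>.02)&(z<.18)
    n,lab,stt,cen=cv2.connectedComponentsWithStats(st.astype(np.uint8))
    for i in range(1,n):
        if stt[i,4]>8:
            B=L[lab==i];print(stt[i],np.round(np.percentile(B,[2,50,98],axis=0)).tolist())
for nm,mm in [("marker",(z>.006)&(z<.03)&(u>225)&(u<300)&(v>258)&(v<282)),("spoon",(z>.004)&(z<.03)&(u>310)&(u<360)&(v>260)&(v<312)),("mister",(z>.02)&(z<.3)&(u>175)&(u<232)&(v>145)&(v<232)),("tumbler",(z>.02)&(z<.11)&(u>358)&(u<400)&(v>190)&(v<242))]:
    B=L[mm];print(nm,np.round(np.percentile(B,[2,50,98],axis=0)).tolist())
np.savez("cab.npz",o=o,yaw=yaw)
E
```

```text
front 2536 2759 [-0.2167321   0.68750272] 12.228703387403181
face y range [-0.11124872 -0.10968125  0.02772821  0.13648887  0.13781382] x 0.6717748351950383
roof y [-0.12069858 -0.11806829  0.14581501  0.14753423] x min [0.60541505 0.60636771]
0.013225459394281734 0.01358073214000477
origin [0.65365561 0.15556418]
[295 192   7  16  82] [[-59.0, -10.0, 131.0], [-46.0, -4.0, 141.0], [-22.0, 2.0, 144.0]]
[303 208   6  20  98] [[-57.0, -26.0, 36.0], [-49.0, -20.0, 71.0], [-24.0, -14.0, 75.0]]
[263 213   6  16  73] [[-59.0, 74.0, 58.0], [-45.0, 79.0, 69.0], [-24.0, 85.0, 73.0]]
marker [[-160.0, 37.0, 7.0], [-153.0, 98.0, 13.0], [-142.0, 165.0, 17.0]]
spoon [[-263.0, -115.0, 4.0], [-225.0, -57.0, 6.0], [-171.0, -22.0, 12.0]]
mister [[-22.0, 131.0, 28.0], [-3.0, 201.0, 155.0], [25.0, 258.0, 275.0]]
tumbler [[-107.0, -236.0, 25.0], [-61.0, -200.0, 56.0], [-30.0, -161.0, 91.0]]
```

Cabinet yaw is 12.2° and its origin is (0.654, 0.156). The studs and pull sit where the spec says: bolt ≈ 0.004, button y ≈ 79.5, pull y = -20. Next I'll work out the approach.

```bash
cat >> h.py <<'E'
C=np.load("cab.npz");O=np.r_[C["o"],0]*1000;Rc=R.from_euler("z",float(C["yaw"]))
def cur():
    o=bot.get_obs();T=R.from_euler("xyz",o["eef_rot"],degrees=True);p=o["tool_pos"]*1000
    g=p-8*T.as_matrix()[:,2]
    return o,p,T,Rc.inv().apply(g-O)
def go(g,tilt=40,back=0):
    "grasp point at cabinet g (mm), backed off along the tool; print shift and turn in world"
    o,p,T,gc=cur()
    Rt=Rc*R.from_euler("y",-tilt,degrees=True)*R.from_euler("x",180,degrees=True)*R.from_euler("z",180,degrees=True)
    tz=Rt.as_matrix()[:,2]
    t=Rc.apply(g)+O+(8-back)*tz
    w=(Rt*T.inv()).as_rotvec()
    print("t",o["time_s"],"grasp now(cab)",gc.round(1),"q",o["qpos"].round(0),"F",o["wrist_force"].round(1))
    print("  tcp",t.round(0),"shift",(t-p).round(1),"turn",w.round(3),np.degrees(np.linalg.norm(w)).round(1))
E
python3 - <<'E'
from h import *
print(cur()[2].as_matrix().round(2))
go([-40,-4,137],40,100)
for v in([0,-10,0],[0,-50,0]):print(v,Rc.apply(v).round(1))
E
```

```text
[[-0.97  0.24 -0.  ]
 [ 0.24  0.97 -0.  ]
 [-0.   -0.   -1.  ]]
t 0.15 grasp now(cab) [-395.5  546.5  220.2] q [-74.  40. -11.  90.   9.  52. -12.] F [ 0.1 -0.8 -0.3]
  tcp [558. 131. 207.] shift [ 406.2 -475.2   -4.7] turn [-0.01  -0.704  0.44 ] 47.6
[0, -10, 0] [ 2.1 -9.8  0. ]
[0, -50, 0] [ 10.6 -48.9   0. ]
```

```bash
python3 -m crank '[{"x":25,"y":-30,"z":10,"ry":-0.04,"rz":0.03},{"x":50,"y":-60,"z":20,"ry":-0.08,"rz":0.06},{"x":75,"y":-90,"z":30,"ry":-0.13,"rz":0.09},{"x":100,"y":-120,"z":30,"ry":-0.18,"rz":0.12},{"x":125,"y":-150,"z":30,"ry":-0.23,"rz":0.15},{"x":150,"y":-180,"z":30,"ry":-0.28,"rz":0.18},{"x":175,"y":-210,"z":30,"ry":-0.32,"rz":0.2},{"x":200,"y":-240,"z":30,"ry":-0.36,"rz":0.22}]' 50; python3 - <<'E'
from h import *
go([-40,-4,137],40,100)
E
```

```text
t 0.15 grasp now(cab) [-395.5  546.5  220.2] q [-74.  40. -11.  90.   9.  52. -12.] F [ 0.1 -0.8 -0.3]
  tcp [558. 131. 207.] shift [ 406.2 -475.2   -4.7] turn [-0.01  -0.704  0.44 ] 47.6invalid input
```

```bash
python3 -m crank '[{"x":25,"y":-30,"z":10,"rx":0,"ry":-0.04,"rz":0.03},{"x":50,"y":-60,"z":20,"rx":0,"ry":-0.08,"rz":0.06},{"x":75,"y":-90,"z":30,"rx":0,"ry":-0.13,"rz":0.09},{"x":100,"y":-120,"z":30,"rx":0,"ry":-0.18,"rz":0.12},{"x":125,"y":-150,"z":30,"rx":0,"ry":-0.23,"rz":0.15},{"x":150,"y":-180,"z":30,"rx":0,"ry":-0.28,"rz":0.18},{"x":175,"y":-210,"z":30,"rx":0,"ry":-0.32,"rz":0.2},{"x":200,"y":-240,"z":30,"rx":0,"ry":-0.36,"rz":0.22}]' 50; python3 - <<'E'
from h import *
go([-40,-4,137],40,100)
E
```

```text
time_s: 0.95
tool_pos: [0.352, 0.3652, 0.2429]
eef_rot: [177.1, 20.5, 178.3]
wrist_force: [1.3, 0.3, 0.2]
gripper_width: 0.0428
finger_force: 0.0
t 0.95 grasp now(cab) [-253.2  269.1  250.4] q [-66.  24.   4. 123.  38.  26.  -7.] F [1.3 0.3 0.2]
  tcp [558. 131. 207.] shift [ 205.6 -234.6  -35.5] turn [-0.012 -0.344  0.216] 23.3
```

```bash
python3 -m crank '[{"x":25,"y":-30,"z":0,"rx":0,"ry":-0.05,"rz":0.03},{"x":50,"y":-60,"z":0,"rx":0,"ry":-0.1,"rz":0.06},{"x":75,"y":-90,"z":0,"rx":0,"ry":-0.15,"rz":0.09},{"x":100,"y":-120,"z":-5,"rx":0,"ry":-0.2,"rz":0.12},{"x":130,"y":-150,"z":-10,"rx":0,"ry":-0.25,"rz":0.15},{"x":160,"y":-180,"z":-20,"rx":-0.01,"ry":-0.3,"rz":0.18},{"x":185,"y":-210,"z":-30,"rx":-0.012,"ry":-0.34,"rz":0.21},{"x":205,"y":-235,"z":-35,"rx":-0.012,"ry":-0.344,"rz":0.216}]'; python3 - <<'E'
from h import *
go([-40,-4,137],40,100)
go([-40,-4,137],40,0)
im=bot.get_image("wrist");cv2.imwrite("pics/w1.png",im["frame"][...,::-1]);print(im["mount"])
E
```

```text
time_s: 1.75
tool_pos: [0.487, 0.1897, 0.2248]
eef_rot: [-175.6, 36.8, -168.7]
wrist_force: [1.2, -0.8, -0.1]
gripper_width: 0.0426
finger_force: 0.0
t 1.75 grasp now(cab) [-160.4   69.3  231.1] q [-40.  28.  -0. 142. 133.  30. -72.] F [ 1.2 -0.8 -0.1]
  tcp [558. 131. 207.] shift [ 70.6 -59.  -17.3] turn [ 0.07  -0.043  0.063] 5.9
t 1.75 grasp now(cab) [-160.4   69.3  231.1] q [-40.  28.  -0. 142. 133.  30. -72.] F [ 1.2 -0.8 -0.1]
  tcp [620. 144. 131.] shift [133.4 -45.4 -93.9] turn [ 0.07  -0.043  0.063] 5.9
[[-6.12253491e-04  9.65380517e-01  2.60844941e-01  6.62424887e-02]
 [ 9.99999614e-01  4.26823917e-04  7.67527867e-04 -1.21171663e-03]
 [ 6.29621590e-04  2.60845310e-01 -9.65380406e-01 -1.60592831e-01]
 [ 0.00000000e+00  0.00000000e+00  0.00000000e+00  1.00000000e+00]]
```

View pics/w1.png

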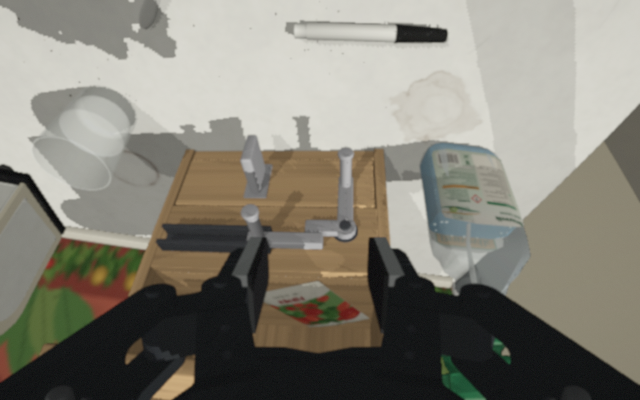

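The wrist view (upside down) shows the bolt stud head at (250,213), the button stud at (345,155) and the pull at (253,150), all unobstructed. Continuing to the pre-approach pose.

```bash
python3 -m crank '[{"x":10,"y":-10,"z":0,"rx":0.01,"ry":-0.01,"rz":0.01},{"x":22,"y":-20,"z":0,"rx":0.02,"ry":-0.02,"rz":0.02},{"x":34,"y":-30,"z":-5,"rx":0.035,"ry":-0.02,"rz":0.03},{"x":46,"y":-40,"z":-10,"rx":0.05,"ry":-0.03,"rz":0.04},{"x":58,"y":-50,"z":-15,"rx":0.06,"ry":-0.04,"rz":0.05},{"x":70,"y":-59,"z":-17,"rx":0.07,"ry":-0.043,"rz":0.063},{"x":70,"y":-59,"z":-17,"rx":0.07,"ry":-0.043,"rz":0.063},{"x":70,"y":-59,"z":-17,"rx":0.07,"ry":-0.043,"rz":0.063}]'; python3 - <<'E'
from h import *
go([-40,-4,137],40,0)
E
```

```text
time_s: 2.6
tool_pos: [0.5565, 0.1289, 0.2075]
eef_rot: [-179.9, 39.8, -168.0]
wrist_force: [0.0, -0.3, -0.5]
gripper_width: 0.0428
finger_force: 0.0
t 2.6 grasp now(cab) [-105.7   -5.4  213.7] q [-15.  33. -10. 141. 159.  35. -78.] F [ 0.  -0.3 -0.5]
  tcp [620. 144. 131.] shift [ 64.   15.3 -76.7] turn [ 0.002 -0.002  0.006] 0.4
```

```bash
cat >> h.py <<'E'
def wrist():
    o,p,T,_=cur();im=bot.get_image("wrist");M=np.array(im["mount"])
    A=T.as_matrix();im["rotation"]=A@M[:3,:3];im["eye"]=p/1000+A@M[:3,3]
    P=cloud(im)*1000;L=Rc.inv().apply((P-O).reshape(-1,3)).reshape(P.shape)
    return im["frame"].astype(int),L
def blobs():
    f,L=wrist();x,y,z=L[...,0],L[...,1],L[...,2]
    st=(abs(f[...,0]-f[...,2])<25)&(f.sum(-1)>180)&(x<-22)&(x>-150)&(abs(y)<115)&(z>20)&(z<180)
    n,lab,s,c=cv2.connectedComponentsWithStats(st.astype(np.uint8))
    for i in range(1,n):
        if s[i,4]>25:
            print(s[i],np.round(np.percentile(L[lab==i],[3,50,97],axis=0)).tolist())
E
python3 - <<'E'
from h import *
blobs()
E
```

```text
[294  91  16  57 804] [[-54.0, -27.0, 38.0], [-51.0, -21.0, 69.0], [-24.0, -16.0, 74.0]]
[407 105  25  40 573] [[-57.0, 72.0, 60.0], [-47.0, 77.0, 69.0], [-24.0, 84.0, 72.0]]
[311 172  22  41 658] [[-57.0, -11.0, 131.0], [-53.0, -5.0, 141.0], [-24.0, 1.0, 144.0]]
```

```bash
python3 -m crank '[{"x":10,"y":2,"z":-12,"rx":0,"ry":0,"rz":0},{"x":20,"y":5,"z":-24,"rx":0,"ry":0,"rz":0},{"x":31,"y":7,"z":-37,"rx":0,"ry":0,"rz":0},{"x":42,"y":10,"z":-50,"rx":0,"ry":0,"rz":0},{"x":53,"y":12,"z":-63,"rx":0,"ry":0,"rz":0},{"x":60,"y":14,"z":-72,"rx":0,"ry":0,"rz":0},{"x":64,"y":15,"z":-76,"rx":0,"ry":0,"rz":0},{"x":64,"y":15,"z":-76,"rx":0,"ry":0,"rz":0}]'; python3 - <<'E'
from h import *
go([-40,-5,137],40,0)
E
```

```text
time_s: 3.45
tool_pos: [0.6206, 0.1448, 0.1314]
eef_rot: [-179.9, 39.9, -167.9]
wrist_force: [0.2, -0.7, 0.8]
gripper_width: 0.0428
finger_force: 0.0
t 3.45 grasp now(cab) [-39.7  -3.5 137.6] q [-14.  45. -10. 133. 161.  39. -78.] F [ 0.2 -0.7  0.8]
  tcp [621. 143. 131.] shift [ 0.  -1.5 -0.6] turn [ 0.002 -0.002  0.004] 0.3
```

```bash
python3 -m crank '[{"x":0,"y":0,"z":0,"rx":0,"ry":0,"rz":0},{"x":0,"y":0,"z":0,"rx":0,"ry":0,"rz":0},{"x":0,"y":0,"z":0,"rx":0,"ry":0,"rz":0},{"x":0,"y":0,"z":0,"rx":0,"ry":0,"rz":0},{"x":0,"y":-1,"z":0,"rx":0,"ry":0,"rz":0},{"x":1,"y":-3,"z":0,"rx":0,"ry":0,"rz":0},{"x":1,"y":-5,"z":0,"rx":0,"ry":0,"rz":0},{"x":2,"y":-8,"z":0,"rx":0,"ry":0,"rz":0}]' 0; python3 - <<'E'
from h import *
go([-40,-51,137],40,0)
E
```

```text
time_s: 4.25
tool_pos: [0.6232, 0.1373, 0.1345]
eef_rot: [-179.9, 40.2, -167.9]
wrist_force: [-8.3, -0.1, 15.8]
gripper_width: 0.0001
finger_force: 7.7
t 4.25 grasp now(cab) [-38.8 -11.4 140.6] q [-12.  45. -11. 133. 163.  39. -77.] F [-8.3 -0.1 15.8]
  tcp [630.  98. 131.] shift [  7.2 -39.   -3.6] turn [0.    0.003 0.003] 0.2
```

```bash
python3 - <<'E'
from h import *
im=bot.get_image("wrist");cv2.imwrite("pics/w2.png",im["frame"][...,::-1])
im=bot.get_image("top");c=np.ascontiguousarray(im["frame"][150:260,200:380,::-1]);cv2.imwrite("pics/t2.png",cv2.resize(c,None,fx=4,fy=4,interpolation=cv2.INTER_CUBIC))
blobs()
E
```

```text
[ 293   78   23   83 1679] [[-54.0, -27.0, 38.0], [-52.0, -21.0, 70.0], [-24.0, -16.0, 74.0]]
[ 455   99   42   58 1267] [[-57.0, 71.0, 60.0], [-47.0, 76.0, 69.0], [-24.0, 83.0, 72.0]]
[ 296  206   42   78 1997] [[-78.0, -21.0, 131.0], [-60.0, -15.0, 148.0], [-55.0, -8.0, 170.0]]
```

View pics/w2.png

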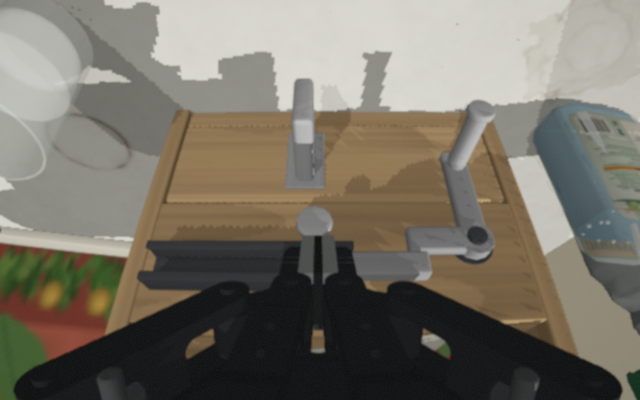

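The wrist view shows the fingers shut, with the bolt stud's head at (315,220) sitting just beyond the tips. The stud looks gripped badly or not at all. I'll measure the tips against the stud.

```bash
python3 - <<'E'
from h import *
f,L=wrist();o,p,T,g=cur()
Ti=T.inv()
W=Rc.apply(L.reshape(-1,3))+O
tl=Ti.apply(W-p).reshape(L.shape)
for (u,v) in [(315,210),(315,220),(315,230),(302,250),(304,240),(333,250),(318,260),(318,280),(290,270),(345,270),(290,255),(345,255),(300,265),(335,265)]:
    print(u,v,f[v,u],"cab",L[v,u].round(0),"tool",tl[v,u].round(0))
print(o["gripper_width"],g)
E
```

```text
315 210 [129 128 127] cab [-57. -15. 132.] tool [ 19.  -3. -13.]
315 220 [122 122 121] cab [-56. -15. 137.] tool [ 16.  -2. -16.]
315 230 [128 127 126] cab [-55. -15. 141.] tool [ 12.  -2. -19.]
302 250 [77 80 78] cab [-67. -19. 156.] tool [ 12.  -7. -38.]
304 240 [78 80 79] cab [-61. -19. 149.] tool [ 12.  -7. -29.]
333 250 [78 79 78] cab [-67.  -8. 156.] tool [ 11.   4. -37.]
318 260 [20 16 16] cab [-73. -13. 163.] tool [ 12.  -1. -47.]
318 280 [29 29 30] cab [-76. -13. 171.] tool [  9.  -1. -55.]
290 270 [20 20 23] cab [-69. -23. 165.] tool [  8. -11. -46.]
345 270 [23 22 25] cab [-70.  -4. 165.] tool [  8.   8. -46.]
290 255 [20 24 24] cab [-61. -24. 155.] tool [  8. -12. -34.]
345 255 [24 24 25] cab [-61.  -3. 155.] tool [  8.   9. -34.]
300 265 [77 79 77] cab [-75. -19. 165.] tool [ 12.  -7. -50.]
335 265 [76 79 77] cab [-75.  -7. 165.] tool [ 12.   5. -50.]
-0.0001368994563024124 [-38.78274336 -12.27038181 140.66024294]
```

View pics/t2.png

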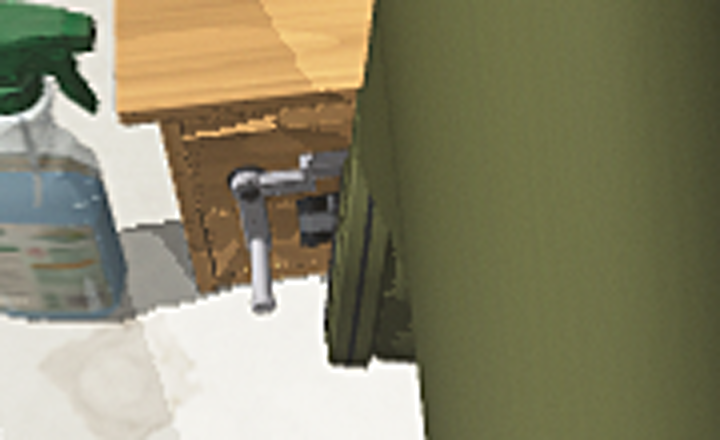

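```bash
python3 -m crank '[{"x":0,"y":0,"z":0,"rx":0,"ry":0,"rz":0},{"x":0,"y":0,"z":0,"rx":0,"ry":0,"rz":0},{"x":0,"y":0,"z":0,"rx":0,"ry":0,"rz":0},{"x":0,"y":0,"z":0,"rx":0,"ry":0,"rz":0},{"x":0,"y":0,"z":0,"rx":0,"ry":0,"rz":0},{"x":0,"y":0,"z":0,"rx":0,"ry":0,"rz":0},{"x":0,"y":0,"z":0,"rx":0,"ry":0,"rz":0},{"x":0,"y":0,"z":0,"rx":0,"ry":0,"rz":0}]' 35; python3 - <<'E'
from h import *
go([-40,-14,137],40,0)
im=bot.get_image("wrist");c=np.ascontiguousarray(im["frame"][180:330,220:420,::-1]);cv2.imwrite("pics/w3.png",cv2.resize(c,None,fx=4,fy=4,interpolation=cv2.INTER_CUBIC))
blobs()
E
```

```text
time_s: 5.25
tool_pos: [0.6235, 0.137, 0.1343]
eef_rot: [-179.9, 40.2, -167.9]
wrist_force: [-5.0, 1.0, 11.4]
gripper_width: 0.03
finger_force: 6.2
t 5.25 grasp now(cab) [-38.5 -11.8 140.5] q [-12.  45. -11. 133. 163.  39. -77.] F [-5.   1.  11.4]
  tcp [623. 134. 131.] shift [-1.  -2.5 -3.5] turn [0.001 0.003 0.004] 0.3
[ 292   78   23   83 1705] [[-54.0, -27.0, 38.0], [-51.0, -21.0, 70.0], [-24.0, -16.0, 74.0]]
[ 454   99   42   58 1272] [[-57.0, 72.0, 60.0], [-47.0, 76.0, 69.0], [-24.0, 83.0, 72.0]]
[ 253  206   45   79 1840] [[-78.0, -36.0, 131.0], [-56.0, -30.0, 141.0], [-27.0, -23.0, 170.0]]
[358 236  25  49 577] [[-78.0, 4.0, 146.0], [-71.0, 6.0, 161.0], [-58.0, 8.0, 172.0]]
```

View pics/w3.png

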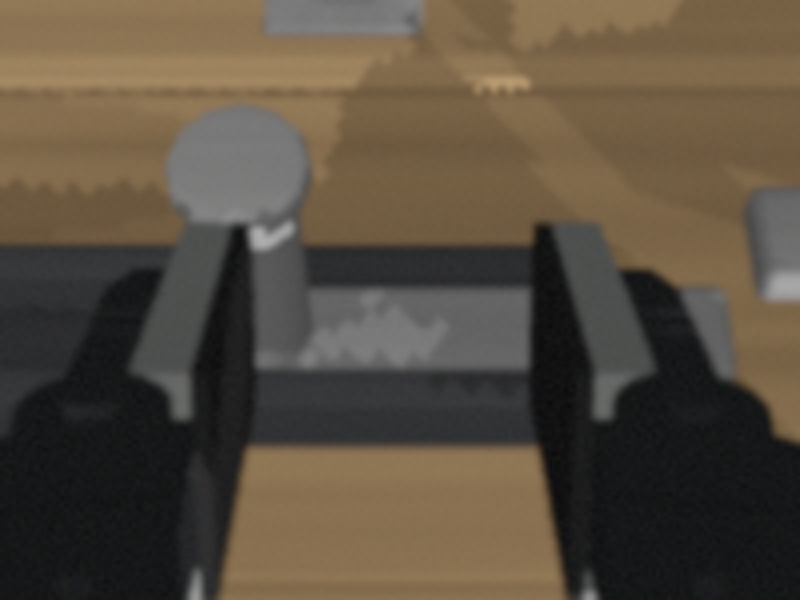

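The stud is at about (280,215) in the full frame, under the tip of the -y finger. That means the real tips end about 32 mm short of the documented position, by both depth and contact. I'll back off, re-measure the tip and stud together, then go in deeper.

```bash
python3 -m crank '[{"x":-5,"y":-1,"z":6,"rx":0,"ry":0,"rz":0},{"x":-10,"y":-2,"z":12,"rx":0,"ry":0,"rz":0},{"x":-15,"y":-3,"z":18,"rx":0,"ry":0,"rz":0},{"x":-18,"y":-4,"z":22,"rx":0,"ry":0,"rz":0},{"x":-18,"y":-4,"z":22,"rx":0,"ry":0,"rz":0},{"x":-18,"y":-4,"z":22,"rx":0,"ry":0,"rz":0},{"x":-18,"y":-4,"z":22,"rx":0,"ry":0,"rz":0},{"x":-18,"y":-4,"z":22,"rx":0,"ry":0,"rz":0}]' 50; python3 - <<'E'
from h import *
go([-40,-30,137],40,0)
f,L=wrist();o,p,T,g=cur()
tl=T.inv().apply(Rc.apply(L.reshape(-1,3))+O-p).reshape(L.shape)
# fingers: x tool 5..16, |y|<60
x,y,z=[tl[...,i] for i in range(3)]
for s in(1,-1):
    m=(x>2)&(x<18)&(s*y>12)&(s*y<45)&(z<8)&(L[...,2]>150)
    print("finger",s,m.sum(),np.nanpercentile(z[m],[50,90,97,99.5]).round(1),"y",np.nanpercentile(y[m],[1,99]).round(1))
blobs()
E
```

```text
time_s: 6.15
tool_pos: [0.6048, 0.132, 0.1534]
eef_rot: [-179.9, 39.9, -168.0]
wrist_force: [-0.1, -0.2, 0.4]
gripper_width: 0.0427
finger_force: 0.0
t 6.15 grasp now(cab) [-57.9 -12.6 159.5] q [-13.  42. -11. 135. 162.  38. -78.] F [-0.1 -0.2  0.4]
  tcp [626. 119. 131.] shift [ 21.1 -13.2 -22.5] turn [ 0.002 -0.002  0.005] 0.3
finger 1 8903 [-76.2 -45.7 -31.7 -25.1] y [12.5 44.8]
finger -1 8348 [-76.  -44.6 -31.3 -24.9] y [-44.7 -12.6]
[ 297   85   20   73 1293] [[-54.0, -27.0, 38.0], [-52.0, -21.0, 70.0], [-24.0, -16.0, 74.0]]
[442 104  35  51 983] [[-57.0, 72.0, 60.0], [-47.0, 76.0, 69.0], [-24.0, 84.0, 72.0]]
[ 269  196   32   53 1188] [[-57.0, -37.0, 131.0], [-55.0, -30.0, 140.0], [-24.0, -24.0, 144.0]]
[240 237  21  22 269] [[-90.0, -42.0, 165.0], [-84.0, -39.0, 173.0], [-78.0, -37.0, 180.0]]
[374 237  22  22 269] [[-90.0, 9.0, 165.0], [-84.0, 12.0, 173.0], [-77.0, 14.0, 180.0]]
```

```bash
sed -i 's/g=p-8\*T/g=p+38*T/;s/(8-back)\*tz/(-38-back)*tz/' h.py; sed -i 's/g=p+38\*T/g=p-GO*T/;s/(-38-back)/(GO-back)/' h.py; sed -i '1a GO=38' h.py; python3 - <<'E'
from h import *
go([-39,-29,137],40,0)
E
```

```text
t 6.25 grasp now(cab) [-77.1 -12.5 182.6] q [-13.  42. -11. 135. 162.  38. -78.] F [-0.4  0.6 -0.8]
  tcp [646. 124. 108.] shift [ 40.8  -7.9 -45.5] turn [ 0.002 -0.002  0.005] 0.3
```

```bash
python3 -m crank '[{"x":3,"y":-16,"z":0,"rx":0,"ry":0,"rz":0},{"x":9,"y":-15,"z":-7,"rx":0,"ry":0,"rz":0},{"x":16,"y":-13,"z":-15,"rx":0,"ry":0,"rz":0},{"x":23,"y":-12,"z":-23,"rx":0,"ry":0,"rz":0},{"x":30,"y":-10,"z":-32,"rx":0,"ry":0,"rz":0},{"x":36,"y":-9,"z":-40,"rx":0,"ry":0,"rz":0},{"x":41,"y":-8,"z":-45,"rx":0,"ry":0,"rz":0},{"x":41,"y":-8,"z":-45,"rx":0,"ry":0,"rz":0}]'; python3 -m crank '[{"x":0,"y":0,"z":0,"rx":0,"ry":0,"rz":0},{"x":0,"y":0,"z":0,"rx":0,"ry":0,"rz":0},{"x":0,"y":0,"z":0,"rx":0,"ry":0,"rz":0},{"x":0,"y":0,"z":0,"rx":0,"ry":0,"rz":0},{"x":0,"y":0,"z":0,"rx":0,"ry":0,"rz":0},{"x":0,"y":0,"z":0,"rx":0,"ry":0,"rz":0},{"x":0,"y":0,"z":0,"rx":0,"ry":0,"rz":0},{"x":0,"y":0,"z":0,"rx":0,"ry":0,"rz":0}]' 0;python3 - <<'E'
from h import *
go([-39,-51,137],40,0)
E
```

```text
time_s: 7.05
tool_pos: [0.6462, 0.1243, 0.1078]
eef_rot: [-179.9, 39.9, -168.0]
wrist_force: [0.4, 0.2, -0.4]
gripper_width: 0.0428
finger_force: 0.0
time_s: 7.85
tool_pos: [0.6454, 0.1239, 0.109]
eef_rot: [-179.9, 39.9, -168.0]
wrist_force: [-4.0, -0.8, 6.7]
gripper_width: 0.0114
finger_force: 58.4
t 7.85 grasp now(cab) [-39.1 -29.  138.1] q [-10.  48. -11. 130. 165.  39. -77.] F [-4.  -0.8  6.7]
  tcp [650. 103. 108.] shift [  4.8 -21.3  -1.1] turn [ 0.002 -0.002  0.005] 0.3
```

Now it's gripped properly: 11.4 mm wide, 58 N. Sliding the bolt back.

```bash
python3 -m crank '[{"x":1,"y":-4,"z":-0.5,"rx":0,"ry":0,"rz":0},{"x":2,"y":-8,"z":-1,"rx":0,"ry":0,"rz":0},{"x":3,"y":-12,"z":-1,"rx":0,"ry":0,"rz":0},{"x":3.5,"y":-16,"z":-1,"rx":0,"ry":0,"rz":0},{"x":4,"y":-19,"z":-1,"rx":0,"ry":0,"rz":0},{"x":4.5,"y":-21,"z":-1,"rx":0,"ry":0,"rz":0},{"x":4.5,"y":-21,"z":-1,"rx":0,"ry":0,"rz":0},{"x":4.5,"y":-21,"z":-1,"rx":0,"ry":0,"rz":0}]';python3 - <<'E'
from h import *
go([-39,-51,137],40,0)
E
```

```text
time_s: 8.65
tool_pos: [0.6499, 0.1034, 0.1088]
eef_rot: [-179.9, 40.0, -167.9]
wrist_force: [-6.0, -1.7, 11.6]
gripper_width: 0.0108
finger_force: 59.1
t 8.65 grasp now(cab) [-39.1 -50.  137.9] q [ -7.  48. -11. 130. 168.  38. -77.] F [-6.  -1.7 11.6]
  tcp [650. 103. 108.] shift [ 0.3 -0.8 -0.9] turn [ 0.002 -0.     0.004] 0.3
```

```bash
python3 -m crank '[{"x":0.2,"y":-1,"z":0,"rx":0,"ry":0,"rz":0},{"x":0.4,"y":-2,"z":0,"rx":0,"ry":0,"rz":0},{"x":0.6,"y":-3,"z":0,"rx":0,"ry":0,"rz":0},{"x":0.6,"y":-3,"z":0,"rx":0,"ry":0,"rz":0},{"x":0.6,"y":-3,"z":0,"rx":0,"ry":0,"rz":0},{"x":0.6,"y":-3,"z":0,"rx":0,"ry":0,"rz":0},{"x":0.6,"y":-3,"z":0,"rx":0,"ry":0,"rz":0},{"x":0.6,"y":-3,"z":0,"rx":0,"ry":0,"rz":0}]'
python3 -m crank '[{"x":0,"y":0,"z":0,"rx":0,"ry":0,"rz":0},{"x":0,"y":0,"z":0,"rx":0,"ry":0,"rz":0},{"x":0,"y":0,"z":0,"rx":0,"ry":0,"rz":0},{"x":0,"y":0,"z":0,"rx":0,"ry":0,"rz":0},{"x":-10,"y":-2,"z":12,"rx":0,"ry":0,"rz":0},{"x":-20,"y":-4,"z":25,"rx":0,"ry":0,"rz":0},{"x":-35,"y":-7,"z":43,"rx":0,"ry":0,"rz":0},{"x":-50,"y":-11,"z":61,"rx":0,"ry":0,"rz":0}]' 50
python3 - <<'E'
from h import *
blobs()
go([-38,79,65],40,80)
go([-38,79,65],40,0)
E
```

```text
time_s: 9.45
tool_pos: [0.65, 0.1033, 0.1088]
eef_rot: [179.9, 40.0, -167.8]
wrist_force: [-7.6, 2.5, 11.1]
gripper_width: 0.0113
finger_force: 59.1
time_s: 10.25
tool_pos: [0.5994, 0.0887, 0.1696]
eef_rot: [-179.9, 39.8, -168.0]
wrist_force: [0.2, 0.4, -0.7]
gripper_width: 0.0431
finger_force: 0.0
[ 353   87   24   67 1268] [[-54.0, -28.0, 38.0], [-50.0, -23.0, 67.0], [-24.0, -16.0, 74.0]]
[484 105  36  47 833] [[-56.0, 71.0, 60.0], [-46.0, 76.0, 68.0], [-24.0, 83.0, 72.0]]
[311 187  28  49 977] [[-57.0, -58.0, 131.0], [-55.0, -52.0, 141.0], [-24.0, -45.0, 144.0]]
t 10.3 grasp now(cab) [-94.  -54.1 200.6] q [ -6.  39. -11. 137. 167.  36. -77.] F [-2.1 -1.4  2.3]
  tcp [573. 219.  97.] shift [-23.7 131.3 -74.3] turn [ 0.003 -0.003  0.005] 0.4
t 10.3 grasp now(cab) [-94.  -54.1 200.6] q [ -6.  39. -11. 137. 167.  36. -77.] F [-2.1 -1.4  2.3]
  tcp [624. 230.  36.] shift [  26.5  142.2 -135.6] turn [ 0.003 -0.003  0.005] 0.4
```

```bash
python3 -m crank '[{"x":-4,"y":18,"z":-5,"rx":0,"ry":0,"rz":0},{"x":-8,"y":40,"z":-15,"rx":0,"ry":0,"rz":0},{"x":-12,"y":62,"z":-28,"rx":0,"ry":0,"rz":0},{"x":-16,"y":84,"z":-42,"rx":0,"ry":0,"rz":0},{"x":-20,"y":106,"z":-56,"rx":0,"ry":0,"rz":0},{"x":-23,"y":122,"z":-68,"rx":0,"ry":0,"rz":0},{"x":-24,"y":131,"z":-74,"rx":0,"ry":0,"rz":0},{"x":-24,"y":131,"z":-74,"rx":0,"ry":0,"rz":0}]'
python3 - <<'E'
from h import *
blobs()
go([-38,78,65],40,0)
E
```

```text
time_s: 11.1
tool_pos: [0.5763, 0.2214, 0.0942]
eef_rot: [-179.9, 39.8, -167.9]
wrist_force: [0.1, -0.9, 0.1]
gripper_width: 0.0429
finger_force: 0.0
[ 128  160   51   80 2684] [[-54.0, -25.0, 37.0], [-47.0, -16.0, 59.0], [-24.0, -15.0, 74.0]]
[ 302  186   29   51 1035] [[-57.0, 72.0, 59.0], [-55.0, 78.0, 69.0], [-24.0, 85.0, 72.0]]
[374 237  35  50 637] [[-108.0, 103.0, 107.0], [-100.0, 105.0, 122.0], [-86.0, 112.0, 133.0]]
[233 238  29  50 595] [[-110.0, 52.0, 108.0], [-101.0, 55.0, 123.0], [-88.0, 57.0, 134.0]]
[409 261  26  31  65] [[-115.0, 111.0, 119.0], [-111.0, 114.0, 133.0], [-92.0, 115.0, 139.0]]
[  20  309   56   38 1300] [[-58.0, -57.0, 130.0], [-56.0, -48.0, 137.0], [-38.0, -44.0, 143.0]]
t 11.15 grasp now(cab) [-85.9  79.3 124. ] q [-25.  50. -12. 136. 152.  49. -81.] F [ 0.3 -0.2  0.1]
  tcp [624. 229.  36.] shift [ 47.1   9.1 -58.9] turn [ 0.002 -0.002  0.005] 0.3
```

```bash
python3 -m crank '[{"x":7,"y":1,"z":-9,"rx":0,"ry":0,"rz":0},{"x":15,"y":3,"z":-19,"rx":0,"ry":0,"rz":0},{"x":23,"y":4,"z":-29,"rx":0,"ry":0,"rz":0},{"x":31,"y":6,"z":-39,"rx":0,"ry":0,"rz":0},{"x":39,"y":8,"z":-49,"rx":0,"ry":0,"rz":0},{"x":44,"y":9,"z":-56,"rx":0,"ry":0,"rz":0},{"x":47,"y":9,"z":-59,"rx":0,"ry":0,"rz":0},{"x":47,"y":9,"z":-59,"rx":0,"ry":0,"rz":0}]'
python3 -m crank '[{"x":0,"y":0,"z":0,"rx":0,"ry":0,"rz":0},{"x":0,"y":0,"z":0,"rx":0,"ry":0,"rz":0},{"x":0,"y":0,"z":0,"rx":0,"ry":0,"rz":0},{"x":0,"y":0,"z":0,"rx":0,"ry":0,"rz":0},{"x":0,"y":0,"z":0,"rx":0,"ry":0,"rz":0},{"x":0,"y":0,"z":0,"rx":0,"ry":0,"rz":0},{"x":0,"y":0,"z":0,"rx":0,"ry":0,"rz":0},{"x":0,"y":0,"z":0,"rx":0,"ry":0,"rz":0}]' 0
python3 - <<'E'
from h import *
go([-38,78,65],40,0)
for a in np.radians([10,20,30,40,50,60,70,80,90]):
    print(np.degrees(a).round(),Rc.apply([0,-55*np.sin(a),55*(1-np.cos(a))]).round(1))
E
```

```text
time_s: 11.95
tool_pos: [0.624, 0.2288, 0.0352]
eef_rot: [-179.9, 39.9, -168.0]
wrist_force: [1.0, -0.2, -0.9]
gripper_width: 0.0431
finger_force: 0.0
time_s: 12.75
tool_pos: [0.6237, 0.2295, 0.0361]
eef_rot: [-179.9, 39.9, -168.0]
wrist_force: [-2.1, 0.6, 5.3]
gripper_width: 0.011
finger_force: 58.3
t 12.75 grasp now(cab) [-38.   78.7  65.2] q [-23.  58. -11. 128. 155.  48. -80.] F [-2.1  0.6  5.3]
  tcp [624. 229.  36.] shift [ 0.2 -0.6 -0.2] turn [ 0.002 -0.001  0.004] 0.3
10.0 [ 2.  -9.3  0.8]
20.0 [  4.  -18.4   3.3]
30.0 [  5.8 -26.9   7.4]
40.0 [  7.5 -34.6  12.9]
50.0 [  8.9 -41.2  19.6]
60.0 [ 10.1 -46.6  27.5]
70.0 [ 10.9 -50.5  36.2]
80.0 [ 11.5 -52.9  45.4]
90.0 [ 11.6 -53.8  55. ]
```

Gripped. Swinging along the arc in two calls.

```bash
python3 -m crank '[{"x":1,"y":-4.6,"z":0.2,"rx":0,"ry":0,"rz":0},{"x":2,"y":-9.3,"z":0.8,"rx":0,"ry":0,"rz":0},{"x":3,"y":-14,"z":1.9,"rx":0,"ry":0,"rz":0},{"x":4,"y":-18.4,"z":3.3,"rx":0,"ry":0,"rz":0},{"x":5,"y":-22.7,"z":5.2,"rx":0,"ry":0,"rz":0},{"x":5.8,"y":-26.9,"z":7.4,"rx":0,"ry":0,"rz":0},{"x":6.7,"y":-30.8,"z":10,"rx":0,"ry":0,"rz":0},{"x":7.5,"y":-34.6,"z":12.9,"rx":0,"ry":0,"rz":0}]'
python3 - <<'E'
from h import *
go([-38,80-1.3-55*np.sin(np.radians(40)),120-55*np.cos(np.radians(40))],40,0)
E
```

```text
time_s: 13.55
tool_pos: [0.6302, 0.1997, 0.0492]
eef_rot: [179.7, 39.9, -167.8]
wrist_force: [-5.1, 7.6, 6.8]
gripper_width: 0.0098
finger_force: 60.0
t 13.55 grasp now(cab) [-37.9  47.9  78.3] q [-19.  56. -11. 129. 159.  47. -79.] F [-5.1  7.6  6.8]
  tcp [631. 195.  49.] shift [ 1.  -4.6 -0.4] turn [-0.003 -0.002 -0.003] 0.3
```

```bash
python3 -m crank '[{"x":0.8,"y":-3.5,"z":3.3,"rx":0,"ry":0,"rz":0},{"x":1.4,"y":-6.6,"z":6.7,"rx":0,"ry":0,"rz":0},{"x":2,"y":-9.5,"z":10.5,"rx":0,"ry":0,"rz":0},{"x":2.6,"y":-12,"z":14.6,"rx":0,"ry":0,"rz":0},{"x":3,"y":-14.1,"z":18.9,"rx":0,"ry":0,"rz":0},{"x":3.4,"y":-15.9,"z":23.3,"rx":0,"ry":0,"rz":0},{"x":3.7,"y":-17.2,"z":27.9,"rx":0,"ry":0,"rz":0},{"x":4,"y":-18.3,"z":32.5,"rx":0,"ry":0,"rz":0}]'
python3 -m crank '[{"x":0,"y":-0.5,"z":3.5,"rx":0,"ry":0,"rz":0},{"x":0,"y":-0.8,"z":6.5,"rx":0,"ry":0,"rz":0},{"x":0,"y":-1,"z":9.5,"rx":0,"ry":0,"rz":0},{"x":0,"y":-1,"z":11,"rx":0,"ry":0,"rz":0},{"x":0,"y":-1,"z":12,"rx":0,"ry":0,"rz":0},{"x":0,"y":-1,"z":12,"rx":0,"ry":0,"rz":0},{"x":0,"y":-1,"z":12,"rx":0,"ry":0,"rz":0},{"x":0,"y":-1,"z":12,"rx":0,"ry":0,"rz":0}]'
python3 - <<'E'
from h import *
go([-38,24,120],40,0)
E
```

```text
time_s: 14.35
tool_pos: [0.6341, 0.1795, 0.0802]
eef_rot: [179.9, 39.7, -167.8]
wrist_force: [2.0, 7.8, -9.1]
gripper_width: 0.0096
finger_force: 58.5
time_s: 15.15
tool_pos: [0.6348, 0.1771, 0.0932]
eef_rot: [180.0, 39.9, -167.9]
wrist_force: [-2.9, 4.6, 2.3]
gripper_width: 0.0097
finger_force: 58.5
t 15.15 grasp now(cab) [-38.2  25.1 122.3] q [-17.  50. -10. 130. 159.  41. -78.] F [-2.9  4.6  2.3]
  tcp [635. 176.  91.] shift [ 0.5 -0.9 -2.3] turn [ 0.    -0.002  0.002] 0.2
```

```bash
python3 -m crank '[{"x":0,"y":0,"z":0,"rx":0,"ry":0,"rz":0},{"x":0,"y":0,"z":0,"rx":0,"ry":0,"rz":0},{"x":0,"y":0,"z":0,"rx":0,"ry":0,"rz":0},{"x":0,"y":0,"z":0,"rx":0,"ry":0,"rz":0},{"x":-10,"y":-2,"z":12,"rx":0,"ry":0,"rz":0},{"x":-20,"y":-4,"z":25,"rx":0,"ry":0,"rz":0},{"x":-35,"y":-7,"z":43,"rx":0,"ry":0,"rz":0},{"x":-50,"y":-11,"z":61,"rx":0,"ry":0,"rz":0}]' 50
python3 - <<'E'
from h import *
blobs()
im=bot.get_image("wrist");cv2.imwrite("pics/w4.png",im["frame"][...,::-1])
go([-38,-21,57],40,80)
go([-38,-21,57],40,0)
E
```

```text
time_s: 15.95
tool_pos: [0.584, 0.1637, 0.1551]
eef_rot: [-179.9, 39.9, -168.0]
wrist_force: [-0.5, -0.2, 0.4]
gripper_width: 0.0427
finger_force: 0.0
[ 245  100   26   69 1388] [[-54.0, -26.0, 38.0], [-49.0, -19.0, 65.0], [-24.0, -16.0, 74.0]]
[309 175  27  49 953] [[-57.0, 18.0, 108.0], [-54.0, 24.0, 118.0], [-24.0, 30.0, 121.0]]
[ 171  207   40   49 1120] [[-57.0, -57.0, 131.0], [-54.0, -49.0, 140.0], [-24.0, -45.0, 144.0]]
[238 237  24  19 237] [[-102.0, -8.0, 167.0], [-97.0, -4.0, 173.0], [-91.0, -2.0, 180.0]]
[368 237  31  19 258] [[-102.0, 43.0, 166.0], [-96.0, 47.0, 173.0], [-89.0, 50.0, 180.0]]
t 16.05 grasp now(cab) [-91.6  22.7 185.3] q [-18.  41. -10. 137. 157.  40. -79.] F [ 0.7 -0.4 -0.6]
  tcp [595. 121.  89.] shift [ 11.4 -42.  -67. ] turn [ 0.003 -0.002  0.005] 0.3
t 16.05 grasp now(cab) [-91.6  22.7 185.3] q [-18.  41. -10. 137. 157.  40. -79.] F [ 0.7 -0.4 -0.6]
  tcp [645. 132.  28.] shift [  61.7  -31.1 -128.2] turn [ 0.003 -0.002  0.005] 0.3
```

View pics/w4.png

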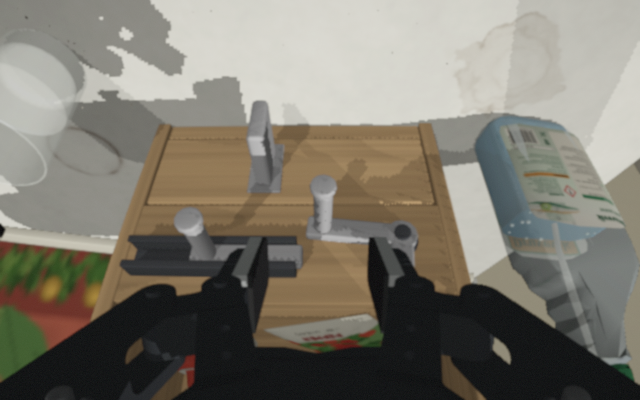

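The wrist view shows the bolt back (stud at (190,220)) and the button arm almost level (stud at (323,190), about 1.46 rad by its height). The pull at (262,140) is free. For the pull I'll use a flatter tool, 55° from vertical, gripping at (-42, -20, 48) so the hand stays in front of both studs.

```bash
python3 - <<'E'
from h import *
go([-42,-20.5,48],55,80)
E
```

```text
t 16.05 grasp now(cab) [-91.6  22.7 185.3] q [-18.  41. -10. 137. 157.  40. -79.] F [ 0.7 -0.4 -0.6]
  tcp [583. 119.  72.] shift [  0.2 -43.9 -84. ] turn [ 0.057 -0.258  0.005] 15.1
```

```bash
python3 -m crank '[{"x":-5,"y":-6,"z":-6,"rx":0.008,"ry":-0.035,"rz":0},{"x":-8,"y":-13,"z":-18,"rx":0.016,"ry":-0.07,"rz":0},{"x":-8,"y":-20,"z":-31,"rx":0.024,"ry":-0.11,"rz":0},{"x":-6,"y":-28,"z":-44,"rx":0.032,"ry":-0.15,"rz":0},{"x":-4,"y":-35,"z":-57,"rx":0.04,"ry":-0.19,"rz":0.003},{"x":-2,"y":-40,"z":-70,"rx":0.05,"ry":-0.23,"rz":0.005},{"x":0,"y":-44,"z":-80,"rx":0.057,"ry":-0.258,"rz":0.005},{"x":0,"y":-44,"z":-84,"rx":0.057,"ry":-0.258,"rz":0.005}]'
python3 - <<'E'
from h import *
blobs()
go([-42,-20.5,48],55,0)
E
```

```text
time_s: 16.85
tool_pos: [0.5888, 0.1359, 0.0695]
eef_rot: [179.8, 54.3, -166.2]
wrist_force: [-1.0, 2.8, -1.5]
gripper_width: 0.0427
finger_force: 0.0
[ 278  185   24   80 1759] [[-54.0, -27.0, 37.0], [-53.0, -21.0, 57.0], [-29.0, -16.0, 74.0]]
[232 237  30  51 641] [[-123.0, -36.0, 75.0], [-112.0, -33.0, 88.0], [-95.0, -31.0, 97.0]]
[374 238  30  49 610] [[-123.0, 15.0, 76.0], [-113.0, 17.0, 88.0], [-97.0, 20.0, 96.0]]
[507 297  30  20  43] [[-144.0, 45.0, 103.0], [-140.0, 46.0, 105.0], [-136.0, 48.0, 108.0]]
[350 319  33  29 514] [[-148.0, 2.0, 107.0], [-56.0, 19.0, 113.0], [-25.0, 24.0, 118.0]]
t 16.9 grasp now(cab) [-103.3   -7.1   81.2] q [ 18.  90. -74. 147. 152. 105. -24.] F [ -4.1  -3.9 -12.5]
  tcp [647. 133.  26.] shift [ 63.6  -1.  -32.3] turn [-0.004 -0.032 -0.025] 2.3
```

```bash
python3 - <<'E'
from h import *
o=bot.get_obs();print(o["qpos"].round(2),o["wrist_force"],o["time_s"])
im=bot.get_image("top");cv2.imwrite("pics/t5.png",im["frame"][...,::-1])
E
```

```text
[ 17.68  90.02 -74.02 146.6  151.71 104.76 -23.86] [ -4.09314646  -3.87123249 -12.46948922] 16.9
```

View pics/t5.png

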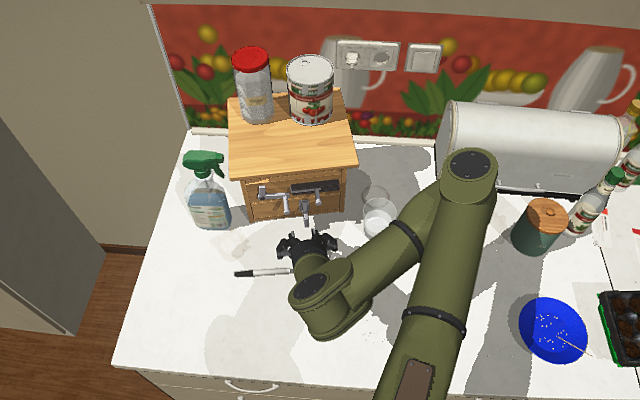

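The top view shows the elbow swung right, to about (470,175), and the wrist very close in at (320,300). At 55° that close, joint 4 reached its limit. I'll reverse out of this pose and use a steeper tilt.

```bash
python3 -m crank '[{"x":0,"y":0,"z":8,"rx":-0.01,"ry":0.03,"rz":0},{"x":2,"y":4,"z":18,"rx":-0.02,"ry":0.06,"rz":0},{"x":4,"y":10,"z":28,"rx":-0.03,"ry":0.1,"rz":0},{"x":4,"y":16,"z":40,"rx":-0.04,"ry":0.14,"rz":0},{"x":4,"y":24,"z":52,"rx":-0.045,"ry":0.18,"rz":0},{"x":3,"y":32,"z":64,"rx":-0.05,"ry":0.22,"rz":0},{"x":1,"y":40,"z":76,"rx":-0.057,"ry":0.258,"rz":-0.005},{"x":0,"y":44,"z":84,"rx":-0.057,"ry":0.258,"rz":-0.005}]'
python3 - <<'E'
from h import *
go([-44,-20.5,48],48,80)
E
```

```text
time_s: 17.75
tool_pos: [0.5902, 0.1824, 0.1587]
eef_rot: [179.5, 39.5, -166.7]
wrist_force: [0.2, 0.2, 0.1]
gripper_width: 0.0432
finger_force: 0.0
t 17.75 grasp now(cab) [-80.5  38.9 188. ] q [ 16.  65. -82. 133. 116.  78. -22.] F [0.2 0.2 0.1]
  tcp [584. 120.  76.] shift [ -5.7 -62.8 -82.6] turn [ 0.026 -0.146 -0.025] 8.6
```

```bash
python3 -m crank '[{"x":0,"y":0,"z":0,"rx":0,"ry":0,"rz":0},{"x":0,"y":0,"z":0,"rx":0,"ry":0,"rz":0},{"x":0,"y":0,"z":0,"rx":0,"ry":0,"rz":0},{"x":0,"y":0,"z":0,"rx":0,"ry":0,"rz":0},{"x":0,"y":0,"z":0,"rx":0,"ry":0,"rz":0},{"x":0,"y":0,"z":0,"rx":0,"ry":0,"rz":0},{"x":0,"y":0,"z":0,"rx":0,"ry":0,"rz":0},{"x":0,"y":0,"z":0,"rx":0,"ry":0,"rz":0}]'
python3 - <<'E'
from h import *
o=bot.get_obs();print(o["qpos"].round(1),o["tau"].round(1))
im=bot.get_image("top");P=cloud(im);f=im["frame"].astype(int)
B=np.load("top0.npz")["P"]
new=(np.abs(P[...,2]-B[...,2])>.05)&(P[...,2]>.05)
for v in range(120,400,30):
    r=np.where(new[v])[0]
    if len(r):
        print(v,r.min(),r.max(),[np.round(P[v,u],2).tolist() for u in np.linspace(r.min()+6,r.max()-6,5).astype(int)])
m=(B[...,2]>.02)&(B[...,0]>.4)&(B[...,1]<0)
u,v=np.meshgrid(np.arange(640),np.arange(400))
bb=m&(u>430)&(u<620)&(v>100)&(v<200);print("breadbox",np.nanpercentile(B[bb],[3,50,97],axis=0).round(2).tolist())
# top0 arm-free? tumbler cab (-65,-198)
print("tumbler world",(Rc.apply([-65,-198,0])+O).round(0))
E
```

```text
time_s: 18.55
tool_pos: [0.588, 0.1813, 0.1537]
eef_rot: [179.3, 39.1, -166.7]
wrist_force: [-0.3, 0.6, 0.7]
gripper_width: 0.0425
finger_force: 0.0
[ 16.3  65.3 -81.8 133.4 116.3  77.7 -21.4] [  0.  -45.5 -14.3  -5.3   2.4   0.9  -0. ]
120 402 533 [[0.46, -0.04, 0.56], [0.45, -0.08, 0.57], [0.43, -0.11, 0.59], [0.42, -0.14, 0.6], [0.42, -0.17, 0.61]]
150 359 524 [[0.44, 0.01, 0.52], [0.42, -0.04, 0.54], [0.41, -0.08, 0.55], [0.39, -0.12, 0.58], [0.4, -0.17, 0.58]]
180 300 517 [[0.39, 0.09, 0.5], [0.39, 0.02, 0.51], [0.4, -0.05, 0.51], [nan, nan, nan], [0.36, -0.16, 0.56]]
210 246 510 [[0.36, 0.17, 0.47], [0.36, 0.08, 0.47], [0.66, -0.05, 0.04], [0.33, -0.08, 0.53], [0.33, -0.15, 0.55]]
240 264 501 [[0.33, 0.14, 0.43], [0.59, 0.07, -0.0], [0.6, -0.07, 0.0], [0.3, -0.07, 0.52], [0.3, -0.14, 0.53]]
270 416 493 [[0.27, -0.06, 0.5], [0.26, -0.07, 0.51], [0.26, -0.09, 0.52], [0.26, -0.11, 0.52], [0.26, -0.13, 0.52]]
300 407 485 [[0.23, -0.05, 0.49], [0.23, -0.06, 0.5], [0.23, -0.08, 0.51], [0.23, -0.1, 0.51], [0.23, -0.12, 0.5]]
330 397 477 [[0.2, -0.04, 0.48], [0.2, -0.05, 0.49], [0.2, -0.07, 0.49], [0.2, -0.09, 0.49], [0.2, -0.11, 0.48]]
360 385 467 [[0.17, -0.02, 0.47], [0.17, -0.04, 0.48], [0.17, -0.06, 0.48], [0.17, -0.08, 0.48], [0.17, -0.1, 0.48]]
390 374 458 [[0.14, -0.01, 0.46], [0.14, -0.03, 0.46], [0.13, -0.05, 0.47], [0.14, -0.07, 0.48], [0.14, -0.09, 0.47]]
breadbox [[0.67, -0.64, 0.04], [0.79, -0.43, 0.18], [0.95, -0.22, 0.23]]
tumbler world [632. -52.   0.]
```

The arm is well clear of everything: the elbow is at z ≈ 0.55 and the forearm above 0.43. I'll carry on from this configuration with a 48° tilt.

```bash
python3 - <<'E'
from h import *
go([-44,-20.5,48],48,60)
E
```

```text
t 18.6 grasp now(cab) [-82.6  38.1 183.2] q [ 16.  65. -82. 133. 116.  78. -21.] F [0.1 0.5 0.2]
  tcp [599. 123.  63.] shift [ 11.  -58.5 -91. ] turn [ 0.026 -0.154 -0.027] 9.1
```

```bash
python3 -m crank '[{"x":-4,"y":-12,"z":0,"rx":0.004,"ry":-0.02,"rz":-0.003},{"x":-6,"y":-24,"z":-5,"rx":0.008,"ry":-0.04,"rz":-0.006},{"x":-6,"y":-36,"z":-15,"rx":0.012,"ry":-0.06,"rz":-0.01},{"x":-4,"y":-46,"z":-30,"rx":0.016,"ry":-0.08,"rz":-0.014},{"x":0,"y":-54,"z":-45,"rx":0.02,"ry":-0.1,"rz":-0.018},{"x":4,"y":-58,"z":-60,"rx":0.022,"ry":-0.12,"rz":-0.022},{"x":8,"y":-58,"z":-75,"rx":0.024,"ry":-0.14,"rz":-0.025},{"x":11,"y":-58,"z":-88,"rx":0.026,"ry":-0.154,"rz":-0.027}]'
python3 - <<'E'
from h import *
blobs()
go([-44,-20.5,48],48,0)
E
```

```text
time_s: 19.4
tool_pos: [0.5992, 0.1231, 0.0649]
eef_rot: [180.0, 48.0, -167.8]
wrist_force: [0.3, 0.3, -0.1]
gripper_width: 0.0425
finger_force: 0.0
[ 306  192   24   86 1897] [[-54.0, -27.0, 37.0], [-53.0, -21.0, 59.0], [-29.0, -16.0, 74.0]]
[232 237  30  51 639] [[-114.0, -49.0, 74.0], [-103.0, -46.0, 88.0], [-87.0, -44.0, 98.0]]
[374 237  30  50 618] [[-111.0, 2.0, 74.0], [-102.0, 4.0, 87.0], [-87.0, 6.0, 97.0]]
[548 324  45  30  63] [[-142.0, 37.0, 114.0], [-138.0, 38.0, 118.0], [-133.0, 40.0, 121.0]]
t 19.45 grasp now(cab) [-89.1 -20.5  87.6] q [ 19.  81. -71. 142. 143.  92. -27.] F [ 0.1 -1.  -3.1]
  tcp [643. 132.  23.] shift [ 44.2   9.6 -39.5] turn [ 0.002 -0.003  0.001] 0.2
```

```bash
python3 -m crank '[{"x":6,"y":1.5,"z":-6,"rx":0,"ry":0,"rz":0},{"x":12,"y":3,"z":-12,"rx":0,"ry":0,"rz":0},{"x":19,"y":4.5,"z":-18,"rx":0,"ry":0,"rz":0},{"x":26,"y":6,"z":-24,"rx":0,"ry":0,"rz":0},{"x":33,"y":7.5,"z":-30,"rx":0,"ry":0,"rz":0},{"x":39,"y":9,"z":-35,"rx":0,"ry":0,"rz":0},{"x":44,"y":10,"z":-39,"rx":0,"ry":0,"rz":0},{"x":44,"y":10,"z":-39,"rx":0,"ry":0,"rz":0}]'
python3 -m crank '[{"x":0,"y":0,"z":0,"rx":0,"ry":0,"rz":0},{"x":0,"y":0,"z":0,"rx":0,"ry":0,"rz":0},{"x":0,"y":0,"z":0,"rx":0,"ry":0,"rz":0},{"x":0,"y":0,"z":0,"rx":0,"ry":0,"rz":0},{"x":0,"y":0,"z":0,"rx":0,"ry":0,"rz":0},{"x":0,"y":0,"z":0,"rx":0,"ry":0,"rz":0},{"x":0,"y":0,"z":0,"rx":0,"ry":0,"rz":0},{"x":0,"y":0,"z":0,"rx":0,"ry":0,"rz":0}]' 0
python3 - <<'E'
from h import *
go([-80,-20.5,48],46,0)
go([-119,-20.5,48],40,0)
E
```

```text
time_s: 20.25
tool_pos: [0.6436, 0.1331, 0.0264]
eef_rot: [-180.0, 48.0, -167.8]
wrist_force: [-0.2, 0.1, -0.3]
gripper_width: 0.0429
finger_force: 0.0
time_s: 21.05
tool_pos: [0.6429, 0.1327, 0.0271]
eef_rot: [-179.9, 48.0, -167.7]
wrist_force: [-4.2, -5.1, 3.1]
gripper_width: 0.0112
finger_force: 59.5
t 21.05 grasp now(cab) [-43.6 -20.   52.5] q [ 20.  85. -69. 133. 148.  86. -22.] F [-4.2 -5.1  3.1]
  tcp [607. 124.  22.] shift [-36.3  -8.3  -5.5] turn [-0.007  0.035 -0.   ] 2.0
t 21.05 grasp now(cab) [-43.6 -20.   52.5] q [ 20.  85. -69. 133. 148.  86. -22.] F [-4.2 -5.1  3.1]
  tcp [566. 115.  19.] shift [-77.3 -17.2  -8.2] turn [-0.029  0.137 -0.   ] 8.0
```

Gripped (11.2 mm, 59 N). Pulling gently.

```bash
python3 -m crank '[{"x":-3,"y":-0.7,"z":0,"rx":0,"ry":0.003,"rz":0},{"x":-8,"y":-1.8,"z":0,"rx":-0.001,"ry":0.007,"rz":0},{"x":-13,"y":-3,"z":-0.3,"rx":-0.002,"ry":0.012,"rz":0},{"x":-18,"y":-4,"z":-0.5,"rx":-0.003,"ry":0.017,"rz":0},{"x":-23,"y":-5,"z":-0.6,"rx":-0.004,"ry":0.022,"rz":0},{"x":-28,"y":-6.2,"z":-0.8,"rx":-0.005,"ry":0.027,"rz":0},{"x":-33,"y":-7.4,"z":-1,"rx":-0.006,"ry":0.032,"rz":0},{"x":-36,"y":-8.2,"z":-1,"rx":-0.007,"ry":0.035,"rz":0}]'
python3 - <<'E'
from h import *
go([-121,-20,52.5],40,0)
E
```

```text
time_s: 21.85
tool_pos: [0.6067, 0.1249, 0.026]
eef_rot: [180.0, 46.0, -167.8]
wrist_force: [3.5, -3.9, -0.3]
gripper_width: 0.0113
finger_force: 58.9
t 21.85 grasp now(cab) [-79.7 -20.   52.4] q [ 19.  84. -69. 138. 145.  89. -25.] F [ 3.5 -3.9 -0.3]
  tcp [564. 116.  23.] shift [-43.2  -9.4  -2.6] turn [-0.022  0.102 -0.001] 6.0
```

```bash
python3 -m crank '[{"x":-6,"y":-1.3,"z":-0.4,"rx":-0.003,"ry":0.014,"rz":0},{"x":-12,"y":-2.6,"z":-0.8,"rx":-0.006,"ry":0.028,"rz":0},{"x":-18,"y":-4,"z":-1.2,"rx":-0.009,"ry":0.043,"rz":0},{"x":-24,"y":-5.2,"z":-1.5,"rx":-0.012,"ry":0.058,"rz":0},{"x":-30,"y":-6.5,"z":-1.9,"rx":-0.015,"ry":0.072,"rz":0},{"x":-36,"y":-7.8,"z":-2.3,"rx":-0.018,"ry":0.086,"rz":0},{"x":-40,"y":-8.7,"z":-2.6,"rx":-0.021,"ry":0.098,"rz":0},{"x":-42,"y":-9.2,"z":-2.6,"rx":-0.022,"ry":0.102,"rz":0}]'
python3 - <<'E'
from h import *
go([-121,-20,52.5],40,0)
E
```

```text
time_s: 22.65
tool_pos: [0.5652, 0.1159, 0.0231]
eef_rot: [179.9, 40.0, -167.8]
wrist_force: [12.4, -0.2, -7.9]
gripper_width: 0.0109
finger_force: 58.4
t 22.65 grasp now(cab) [-119.2  -20.    52.2] q [ 19.  82. -71. 142. 137.  89. -27.] F [12.4 -0.2 -7.9]
  tcp [564. 116.  23.] shift [-1.7 -0.4  0.3] turn [-0.001 -0.001  0.   ] 0.1
```

```bash
python3 -m crank '[{"x":0,"y":0,"z":0,"rx":0,"ry":0,"rz":0},{"x":0,"y":0,"z":0,"rx":0,"ry":0,"rz":0},{"x":0,"y":0,"z":0,"rx":0,"ry":0,"rz":0},{"x":0,"y":0,"z":0,"rx":0,"ry":0,"rz":0},{"x":-1,"y":0,"z":15,"rx":0,"ry":0,"rz":0},{"x":-2,"y":0,"z":30,"rx":0,"ry":0,"rz":0},{"x":-3,"y":0,"z":48,"rx":0,"ry":0,"rz":0},{"x":-4,"y":0,"z":66,"rx":0,"ry":0,"rz":0}]' 50
python3 - <<'E'
from h import *
print(cur()[0]["qpos"].round(1),cur()[3])
blobs()
f=bot.get_image("wrist")["frame"];cv2.imwrite("pics/w6.png",f[...,::-1])
E
```

```text
time_s: 23.45
tool_pos: [0.5604, 0.1163, 0.0895]
eef_rot: [179.9, 39.9, -167.7]
wrist_force: [-0.1, -0.4, -0.1]
gripper_width: 0.043
finger_force: 0.0
[ 19.6  73.3 -76.8 142.9 127.6  85.3 -27.9] [-123.89686864  -18.72054069  118.65283439]
[ 292  118   47  127 4433] [[-129.0, -33.0, 35.0], [-102.0, -21.0, 68.0], [-74.0, -10.0, 78.0]]
[233 237  29  51 601] [[-146.0, -48.0, 102.0], [-138.0, -45.0, 118.0], [-125.0, -43.0, 129.0]]
[375 237  29  50 599] [[-146.0, 3.0, 102.0], [-138.0, 5.0, 118.0], [-125.0, 8.0, 128.0]]
[377 326   6  12  32] [[-38.0, 16.0, 112.0], [-26.0, 18.0, 116.0], [-22.0, 20.0, 120.0]]
```

View pics/w6.png

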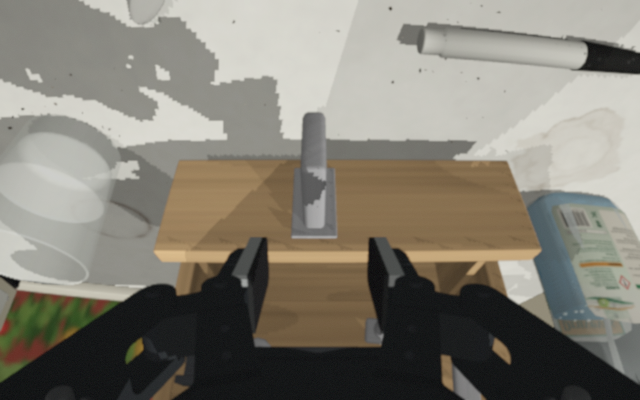

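The wrist view shows the drawer out, with the pull at (315,170) free, its end at x ≈ -129 mm, which is the full 75 mm travel. Backing off, and checking all three joints from the top camera.

```bash
python3 -m crank '[{"x":-1,"y":0,"z":10,"rx":0,"ry":0,"rz":0},{"x":-2,"y":0,"z":25,"rx":0,"ry":0,"rz":0},{"x":-4,"y":0,"z":40,"rx":0,"ry":0,"rz":0},{"x":-6,"y":0,"z":55,"rx":0,"ry":0,"rz":0},{"x":-8,"y":0,"z":70,"rx":0,"ry":0,"rz":0},{"x":-8,"y":0,"z":80,"rx":0,"ry":0,"rz":0},{"x":-8,"y":0,"z":80,"rx":0,"ry":0,"rz":0},{"x":-8,"y":0,"z":80,"rx":0,"ry":0,"rz":0}]'
python3 - <<'E'
from h import *
o=bot.get_obs();print(o["qpos"].round(1),o["wrist_force"].round(1))
blobs()
im=bot.get_image("top");L=Rc.inv().apply((cloud(im)*1000-O).reshape(-1,3)).reshape(400,640,3);f=im["frame"].astype(int)
st=(abs(f[...,0]-f[...,2])<25)&(f.sum(-1)>180)&(L[...,0]<-22)&(L[...,0]>-140)&(abs(L[...,1])<115)&(L[...,2]>20)&(L[...,2]<160)
n,lab,s,c=cv2.connectedComponentsWithStats(st.astype(np.uint8))
for i in range(1,n):
    if s[i,4]>15:print("top",s[i],np.round(np.percentile(L[lab==i],[3,50,97],axis=0)).tolist())
E
```

```text
time_s: 24.35
tool_pos: [0.5528, 0.1156, 0.1687]
eef_rot: [180.0, 39.9, -167.8]
wrist_force: [-0.4, -0.5, -0.7]
gripper_width: 0.0425
finger_force: 0.0
[ 21.9  60.5 -81.1 142.1 117.4  76.1 -27.5] [-0.4 -0.5 -0.7]
[ 296   44   37  105 2743] [[-128.0, -33.0, 35.0], [-99.0, -21.0, 71.0], [-74.0, -10.0, 78.0]]
[366 195  25  41 679] [[-57.0, 17.0, 108.0], [-54.0, 23.0, 117.0], [-24.0, 30.0, 121.0]]
[257 223  25  40 584] [[-57.0, -57.0, 131.0], [-56.0, -50.0, 139.0], [-24.0, -44.0, 144.0]]
top [314 190   8  16  74] [[-59.0, -56.0, 132.0], [-45.0, -50.0, 141.0], [-22.0, -45.0, 145.0]]
top [283 199   7  16  70] [[-59.0, 20.0, 113.0], [-45.0, 25.0, 118.0], [-23.0, 31.0, 122.0]]
```

```bash
python3 -c "
from cell import bot
print(bot.hand_in())"
```

```text
the job is handed in; nothing more can be done
None
```

I handed the job in at about 24 s, but no verdict came back. By the cameras, the bolt is fully back (about 0.05 m) and the drawer is out to its stop (about 0.075 m). The turn-button is just short of level, at about 1.46 of 1.571 rad, and the robot is clear of everything.

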